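# Load the power module and latch the controller's flap

### The arm

A 6-joint arm with a two-finger parallel gripper is mounted at the origin on the work surface. World frame = base frame: x ahead of the robot, y to its left, z up, the work surface at z = 0. Lengths are in m, angles in rad, forces in N, time in s.
With the tool pointing down it reaches from about 0.35 to 0.775 m from the base axis. Payload 7.3 kg.
Tool frame: the origin (TCP) lies at the very end of the fingers, on their centre line; the grasp point (between the pads) lies 19 mm behind it (robot.tcp_to_grasp is the z of the grasp point in the tool frame, in m); z points along the fingers, y is the line along which they close (so a half turn about z gives the same grasp; the last joint's range is limited). The gripper opens to 92 mm and grips with 3 to 60 N. Pads are 19 mm wide; open, the fingers measure 130 mm over their backs; the gripper's body (75 mm by 190 mm) begins 47 mm behind the grasp point.
Start: joints at [1.062, 0.342, 1.524, -0, 1.275, -0.146], TCP at [0.186, 0.491, 0.227] pointing down, gripper open.
Joint ranges: [-2.53, 2.53], [-0.77, 2.02], [0.04, 2.7], [-1, 4.14], [0.28, 2.66], [-3.11, 3.11]. Speed limits (rad/s): [2.57, 2.57, 3.14, 3.14, 3.14, 3.14].

### API

Orientations are given as [roll, pitch, yaw] about the fixed x, y, z axes, in that order (R = Rz(yaw) Ry(pitch) Rx(roll)).
In Python, from cell import monitor, read_camera, get_calibration, job, robot gives the robot as it stands. The module is installed in compiled form; this text tells all that it offers.
- The arm moves only by the tool send_rows, never from a script. Its argument "targets" is a list of rows, each an object with "translation": the shift along the tool's x, y, z in cm, a list of three; "spin": the turn about the tool's z in degrees; "jaw": the opening, from 0 (shut) to 1 (fully open). A call has exactly 5 rows; each row is the pose to reach, as a shift and turn from the pose commanded when the call began, along the tool's axes at that moment; what a row does not reach only later rows make up. A row lasts 1/10 s, in which the tool goes at most 50 mm and 8.59 degrees, less where a joint would pass 70% of its speed; a pose out of reach is approached as far as the arm can. A call with a gripper value outside its range is refused whole. The fingers move at their own pace and stop on an object; "force" is the grip in N (left out, the last holds). Time passes only in rows, so rows that repeat a pose let the fingers close, or fill a call up. It gives the time, the measured TCP pose, the force, the opening and the grip force at its end, in the units of the state.
- monitor.observe(): the state, without advancing time (a new reading comes with each control period).
- read_camera(name): name is "scene" or "top"; returns (picture, depth): 480x640x3 uint8, red, green, blue; 480x640 float32, m along the optical axis (not along the pixel's ray), 0 where there is no reading.
- get_calibration(name): a dict with "intrinsics" (3x3 intrinsics, pixels), "D" ([k1, k2, p1, p2, k3] as OpenCV has them; the pictures are not rectified), "origin" and "orientation" of the camera in the world. Camera axes: x right, y up, looking along -z (the intrinsics and any distortion apply to the point x, -y, -z); pixel columns grow to the right and rows downward; lengths in m; the calibration is good to about 2 mm. A picture is of the moment at which its call begins. get_calibration takes no time and is no camera call.
- job.hand_in(): hands the job in; it is judged then, once.
The state is a dict: "time": time; "qpos": joint angles; "qvel": joint speeds; "joint_efforts": joint torques, N m; "tool_pos": TCP position; "tool_rot": TCP orientation; "contact_force": force on the tool from outside, world axes, zero at the start; "torque": the same for the moment, N m; "opening": finger opening in m; "grip_force": force on a finger pad.
Only numpy, scipy, OpenCV 4.12 (cv2) and the standard library are available. Lean on these libraries where they do the work, as an engineer would, in place of code of your own. Each camera call takes 0.05 s, during which the arm holds its last target. There are 200 camera calls.

### The job

Take the aluminium power module by its black fin, lower it into the bay of the yellow controller case so that it sits flat on the bay's floor, without letting it drop in, and let go of it. Then swing the white flap shut over it and push it down until its red tab catches behind the case's rim, so that the flap stays shut by itself. Leave everything else on the bench where it is.

Things in the scene. Friction and masses are not known exactly. Their poses are not given: they have to be found in the camera images.
- case: Yellow controller case, fixed, open on top: outside 141 mm (x) by 173 mm (y), rim 88 mm high, walls 4 mm. Origin: centre of the underside; z up. Bay inside: x -66 to +67, y -82 to +82, floor at z 4 mm. The -x wall (roughly towards the robot, within 25 degrees) carries the flap's hinge; on top of the +x wall a steel rim, 4 mm thick, is turned inwards by 8 mm.
- module: Power module to load, about 0.5 kg: aluminium block 80 (x) by 140 (y) by 42 mm (z), two fan discs on top and in the middle a black upright grip fin, 14 mm thick (y), 54 mm long (x), from 42 to 75 mm above the underside. Origin: centre of the underside, z up. It fits the bay only with its long side along the hinge (case y), either way round, and then stays below the flap.
- flap (a joint): Hinge angle of the case's white flap (138 x 173 x 4 mm, 0.2 kg, yellow patch outside): 0 = shut, 1.57 = upright, up to 2.1 = leaning away from the bay; it starts leaning away. Weak spring: above about 1.3 it stays where left, below that it lifts itself open again unless the tab has caught; caught, it rests at about 0.02 to 0.03.
- flap_hinge (a point): Middle of the hinge line, on the case at x -66, y 0, z 88 mm. The hinge line runs along the case's y; the flap's free edge is 136 mm from it. The outer face lies 5 mm outside the hinge line.
- flap_edge (a point): Point on the flap's outer face (1 mm above it), 115 mm from the hinge, 21 mm from the free edge, mid-width, over the tab. x axis: from hinge to free edge; z axis: outward normal (up when shut). 94 mm above the bench when shut.
- tab_nose (a point): Catching edge of the red sprung tab under the middle of the flap's free edge: 60 mm wide, reaching 27 mm below the flap, wedge-shaped. It slides back by itself over the rim when the free edge is pushed down to 0 with about 5 to 10 N, and snaps out under the rim. Same axes as flap_edge.
- rim_mid (a point): Middle of the inner edge of the rim that the tab must drop behind, on the case at x 59, y 0, z 88 mm.
- can_a: Bystander, loose, leave it alone: steel vacuum can, 95 mm tall, 82 mm across, red cap. Origin: under its centre.
- can_b: Bystander, loose, leave it alone: steel vacuum can, 110 mm tall, 82 mm across, red cap. Origin: under its centre.
- fitting: Bystander, loose, leave it alone: aluminium double-flanged pipe fitting, standing, 46 mm tall, 54 mm across. Origin: under its centre.
- carton: Bystander, loose, leave it alone: white carton with a blue patch, 70 x 100 x 50 mm. Origin: under its centre.
- wrench: Bystander, loose, leave it alone: steel wrench lying flat, about 180 mm long.
- board: Bystander, loose, leave it alone: green circuit board with blocks on it, 80 x 110 mm, 30 mm high. Origin: under its centre.
- tray: Bystander, loose, leave it alone: red plastic bowl, 100 mm across, 35 mm tall. Origin: under its centre.
Mind the look-alikes: they are no part of the job. What is shaped like the case but pink or turquoise is not meant.

How it is judged:
By the outcome, as a careful person would: the job done as asked, in the order asked, and still so for the second after the job is handed in, with the robot touching nothing.
It also fails if it takes over 69 s, if anything falls off the work surface, if the arm or the gripper's body presses on something with over 40 N, if the wrist force passes 120 N, or if a joint passes its speed limit or range.

## Working session

There is one attempt and no reset: what is moved stays moved. The work goes in short steps, Python scripts to look and compute and a tool call to move; the robot and the scene stay as the last step left them, time stands still between calls to the robot, and variables do not carry over. Pictures are saved under pics/ and viewed, at most 10 in all, crops included, and the job is handed in when it is done.

Besides the shell and the picture viewer there is one more tool, called after "Request:" as name([rows], argument=value, ...), one row to a line, values as JSON. send_rows: Moves the arm, as the interface text tells. Its arguments: {"type":"object","properties":{"targets":{"type":"array"},"force":{"type":"number"}},"required":["targets"]}

```bash
mkdir -p pics; ls
cat > h.py <<'E'
import numpy as np,cv2
from scipy.spatial.transform import Rotation as R
from cell import monitor, read_camera, get_calibration, job, robot
def cloud(name,d):
    c=get_calibration(name);K=np.array(c["intrinsics"],float);D=np.array(c["D"],float)
    o=np.array(c["orientation"],float)
    M=o if o.shape==(3,3) else (R.from_euler('xyz',o).as_matrix() if o.size==3 else R.from_quat(o).as_matrix())
    v,u=np.mgrid[0:480,0:640]
    n=cv2.undistortPoints(np.stack([u,v],-1).reshape(-1,1,2).astype(float),K,D).reshape(480,640,2)
    P=np.stack([n[...,0]*d,-n[...,1]*d,-d],-1)@M.T+np.array(c["origin"])
    P[d<=0]=np.nan
    return P
E
python3 - <<'E'
from h import *
for n in("scene","top"):
    p,d=read_camera(n);np.savez("pics/%s0.npz"%n,p=p,d=d);cv2.imwrite(f"pics/{n}0.png",p[...,::-1]);print(n,get_calibration(n),(d>0).mean())
print(monitor.observe()); print(robot.tcp_to_grasp)
E
```

```text
pics
scene {'intrinsics': array([[496.33999139,   0.        , 327.66397082],
       [  0.        , 496.33999139, 238.71391359],
       [  0.        ,   0.        ,   1.        ]]), 'D': array([-0.08392789,  0.        ,  0.        ,  0.        ,  0.        ]), 'origin': array([1.01860705, 0.39309181, 1.11189099]), 'orientation': array([ 5.60629375e-01, -2.53680311e-04,  2.24056197e+00])} 0.9961751302083334
top {'intrinsics': array([[484.90423053,   0.        , 317.00842785],
       [  0.        , 484.90423053, 238.58382529],
       [  0.        ,   0.        ,   1.        ]]), 'D': array([0.03803475, 0.        , 0.        , 0.        , 0.        ]), 'origin': array([0.33705686, 0.00256604, 1.46722489]), 'orientation': array([ 1.31919978e-01, -3.06983128e-04, -1.55028360e+00])} 0.9961881510416667
{'time': 0.1, 'qpos': array([ 1.06196311e+00,  3.42659408e-01,  1.52486880e+00,  1.88665372e-05,
        1.27538960e+00, -1.45975639e-01]), 'qvel': array([ 2.86236367e-04, -2.35576523e-03, -8.38212192e-04,  3.19833442e-06,
        2.38023197e-04,  6.98898564e-04]), 'joint_efforts': array([ 2.28843135e-03, -4.32001591e+01, -2.44694424e+01,  7.20617571e-02,
        5.26789168e-02, -4.98799568e-05]), 'tool_pos': array([0.18614431, 0.49053445, 0.22612954]), 'tool_rot': array([-3.14028422e+00, -2.10603183e-04,  2.77872943e+00]), 'contact_force': array([-0.26519536,  0.7203404 ,  0.21573905]), 'torque': array([-0.01804837,  0.04214971,  0.02152322]), 'grip_force': 0.0, 'opening': 0.09182380511974367}
-0.0188
```

View pics/scene0.png

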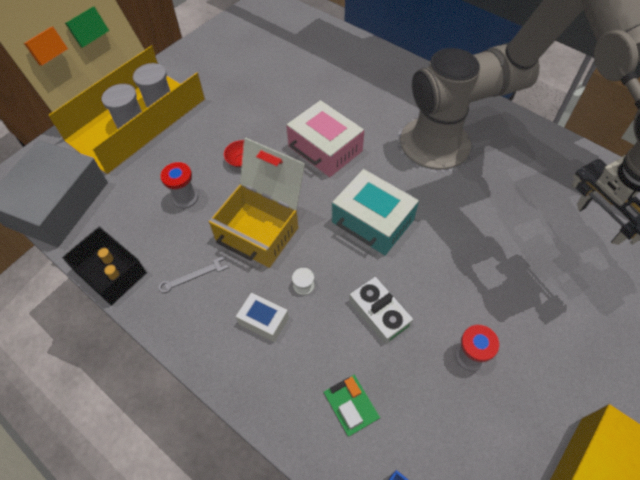

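View pics/top0.png

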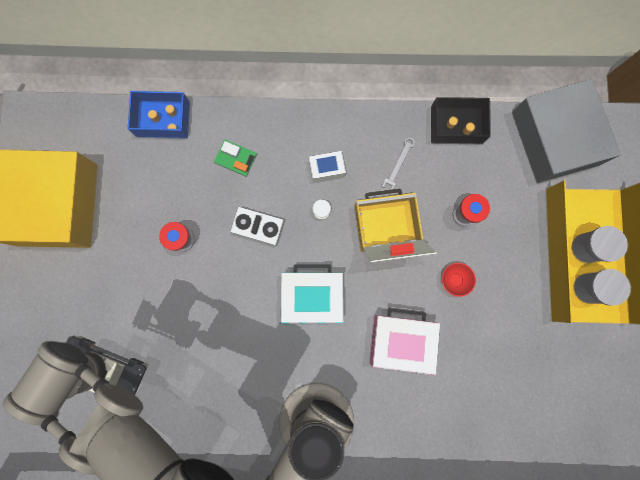

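The scene view shows the module at (381,307), and the open yellow case at (255,225) with its white flap and red tab at (270,158). In the top view they are at (257,226) and (390,222).

Run:
```python
from h import *
def rect(Q,t):
    r=cv2.minAreaRect((Q[:,:2]*1000).astype(np.float32)); print(t,len(Q),np.round(r[0],1),np.round(r[1],1),round(r[2],1), 'z',np.round(np.percentile(Q[:,2],[5,50,95]),4))
for n,bm,bc in(("top",(222,196,292,252),(345,180,440,270)),("scene",(340,270,420,345),(200,130,310,275))):
    z=np.load(f"pics/{n}0.npz");p,d=z["p"],z["d"];P=cloud(n,d)
    A=P[bm[1]:bm[3],bm[0]:bm[2]].reshape(-1,3)
    q=A[(A[:,2]>.034)&(A[:,2]<.05)];rect(q,n+" module top");
    q=A[(A[:,2]>.066)&(A[:,2]<.09)];rect(q,n+" fin") if len(q) else 0
    if len(q):
        m=q.mean(0);w,V=np.linalg.eigh(np.cov(q[:,:2].T));print(m,np.degrees(np.arctan2(V[1,1],V[0,1])))
    A=P[bc[1]:bc[3],bc[0]:bc[2]].reshape(-1,3);C=p[bc[1]:bc[3],bc[0]:bc[2]].reshape(-1,3).astype(int)
    hsv=cv2.cvtColor(p,cv2.COLOR_RGB2HSV)[bc[1]:bc[3],bc[0]:bc[2]].reshape(-1,3)
    ye=(hsv[:,0]>18)&(hsv[:,0]<32)&(hsv[:,1]>120)
    rim=(A[:,2]>.080)&(A[:,2]<.096);rect(A[rim],n+" rim all")
    rect(A[ye&(A[:,2]>.02)&(A[:,2]<.1)],n+" yellow")
    rect(A[ye&(A[:,2]<.012)],n+" floor")
    fl=(A[:,2]>.1)&(hsv[:,1]<90);F=A[fl]
    c=F.mean(0);u,s,vt=np.linalg.svd(F-c,full_matrices=False);print("flap",c,vt,s/len(F)**.5,F[:,2].max())
    red=((hsv[:,0]<8)|(hsv[:,0]>172))&(hsv[:,1]>150)&(A[:,2]>.08);print("red",A[red].mean(0),red.sum(),np.ptp(A[red],0))
```

```text
top module top 1134 [561.8 186.9] [143.8  80.6] 74.8 z [0.0378 0.0429 0.0477]
top fin 94 [562.3 188.1] [15.  53.7] 76.1 z [0.0714 0.0758 0.0809]
[0.56139695 0.18789132 0.07576602] 165.7254659366893
top rim all 485 [ 578.5 -202.4] [143.  173.9] 8.4 z [0.083  0.0887 0.0944]
top yellow 532 [ 582.9 -200.2] [147.2 174. ] 10.2 z [0.0236 0.068  0.0918]
top floor 2028 [ 590.6 -201.1] [154.  173.9] 8.8 z [-0.      0.0051  0.0098]
flap [ 0.47903733 -0.21196723  0.16967341] [[-0.12819276  0.98996843 -0.05940641]
 [-0.38136262  0.00608876  0.92440547]
 [ 0.91549395  0.14115747  0.37675642]] [0.05734477 0.03966773 0.00102068] 0.22214895199488427
red [ 0.48114499 -0.21552735  0.20881057] 233 [0.03222392 0.06114196 0.09605647]
scene module top 1729 [561.6 190.1] [142.7  82. ] 74.5 z [0.0392 0.0434 0.0469]
scene fin 157 [561.8 190.4] [15.2 54.5] 75.4 z [0.0684 0.0759 0.079 ]
[0.56287971 0.19089519 0.07504089] 164.66741929188188
scene rim all 1041 [ 455.1 -216.9] [391.7 175.8] 8.6 z [0.0811 0.0884 0.0944]
scene yellow 2377 [ 586.6 -196.1] [161.5 177.2] 9.0 z [0.0245 0.0578 0.0876]
scene floor 1465 [ 579.7 -221.8] [143.  225.1] 8.2 z [0.0016 0.0054 0.0099]
flap [ 0.48268049 -0.20811965  0.1574531 ] [[ 0.16712204 -0.98525763 -0.03657354]
 [ 0.35542552  0.09480626 -0.92988412]
 [-0.91964283 -0.14240496 -0.36602992]] [0.0514149  0.03616793 0.00227622] 0.21980449060601026
red [ 0.48301685 -0.2111499   0.21035836] 169 [0.02640963 0.05769007 0.0117095 ]
```

```bash
cat >> h.py <<'E'
def go(*T):
    """each T=(x,y,z,yaw deg); prints shifts from the present pose"""
    s=monitor.observe();M=R.from_euler('xyz',s["tool_rot"]).as_matrix()
    print("t",round(s["time"],2),"pos",np.round(s["tool_pos"],4),"yaw",round(np.degrees(s["tool_rot"][2]),2),"F",np.round(s["contact_force"],1),"open",round(s["opening"],4),"grip",round(s["grip_force"],1))
    for t in T:
        d=M.T@(np.array(t[:3])-s["tool_pos"])*100
        print(np.round(d,2),"spin",round((np.degrees(s["tool_rot"][2])-t[3]+180)%360-180,2))
C0=np.array([.5785,-.2024]);CY=np.radians(8.7)
def case(x,y,z):
    c,s=np.cos(CY),np.sin(CY);return (C0[0]+c*x-s*y,C0[1]+s*x+c*y,z,188.7)
E
python3 -c "
from h import *
go((.562,.189,.15,164.9))"
```

```text
t 0.1 pos [0.1861 0.4905 0.2261] yaw 159.21 F [-0.3  0.7  0.2] open 0.0918 grip 0.0
[-45.84 -14.84   7.62] spin -5.69
```

Request:
send_rows([
  {"translation": [-45.84, -14.84, 0], "spin": -5.7, "jaw": 0.6},
  {"translation": [-45.84, -14.84, 0], "spin": -5.7, "jaw": 0.6},
  {"translation": [-45.84, -14.84, 0], "spin": -5.7, "jaw": 0.6},
  {"translation": [-45.84, -14.84, 0], "spin": -5.7, "jaw": 0.6},
  {"translation": [-45.84, -14.84, 0], "spin": -5.7, "jaw": 0.6},
], force=40)

```text
time: 0.6
tool_pos: [0.3824, 0.3329, 0.2265]
tool_rot: [-3.141, -0.0, 2.879]
contact_force: [0.7, 0.2, -0.1]
opening: 0.0573
grip_force: 0.0
```

```bash
python3 -c "
from h import *
go((.562,.189,.12,164.9))"
```

```text
t 0.6 pos [0.3824 0.3329 0.2265] yaw 164.93 F [ 0.7  0.2 -0.1] open 0.0573 grip 0.0
[-21.08  -9.22  10.65] spin 0.03
```

Request:
send_rows([
  {"translation": [-21, -9.2, 10.6], "spin": 0, "jaw": 0.6},
  {"translation": [-21, -9.2, 10.6], "spin": 0, "jaw": 0.6},
  {"translation": [-21, -9.2, 10.6], "spin": 0, "jaw": 0.6},
  {"translation": [-21, -9.2, 10.6], "spin": 0, "jaw": 0.6},
  {"translation": [-21, -9.2, 10.6], "spin": 0, "jaw": 0.6},
])

```text
time: 1.1
tool_pos: [0.5594, 0.191, 0.1206]
tool_rot: [-3.141, -0.001, 2.878]
contact_force: [0.3, 0.7, -0.6]
opening: 0.0549
grip_force: 0.0
```

Request:
send_rows([
  {"translation": [0, 0, 0], "spin": 0, "jaw": 0.6},
  {"translation": [0, 0, 0], "spin": 0, "jaw": 0.6},
  {"translation": [0, 0, 0], "spin": 0, "jaw": 0.6},
  {"translation": [0, 0, 0], "spin": 0, "jaw": 0.6},
  {"translation": [0, 0, 0], "spin": 0, "jaw": 0.6},
])

```text
time: 1.6
tool_pos: [0.5579, 0.1935, 0.1228]
tool_rot: [3.141, 0.001, 2.88]
contact_force: [0.3, -0.6, -0.6]
opening: 0.0548
grip_force: 0.0
```

```bash
python3 -c "
from h import *
go((.562,.189,.12,164.9),(.562,.189,.049,164.9))"
```

```text
t 1.6 pos [0.5579 0.1935 0.1228] yaw 165.01 F [ 0.3 -0.6 -0.6] open 0.0548 grip 0.0
[-0.51 -0.33  0.28] spin 0.11
[-0.51 -0.34  7.38] spin 0.11
```

Request:
send_rows([
  {"translation": [-0.5, -0.35, 2], "spin": 0, "jaw": 0.6},
  {"translation": [-0.5, -0.35, 3.5], "spin": 0, "jaw": 0.6},
  {"translation": [-0.5, -0.35, 4], "spin": 0, "jaw": 0.6},
  {"translation": [-0.5, -0.35, 4], "spin": 0, "jaw": 0.6},
  {"translation": [-0.5, -0.35, 4], "spin": 0, "jaw": 0.6},
])

```text
time: 2.1
tool_pos: [0.5625, 0.1882, 0.0827]
tool_rot: [3.141, 0.001, 2.879]
contact_force: [-0.1, -0.6, -0.5]
opening: 0.0551
grip_force: 0.0
```

```bash
python3 -c "
from h import *
go((.562,.189,.049,164.9))"
```

```text
t 2.1 pos [0.5625 0.1882 0.0827] yaw 164.95 F [-0.1 -0.6 -0.5] open 0.0551 grip 0.0
[0.08 0.06 3.37] spin 0.05
```

Request:
send_rows([
  {"translation": [0, 0.05, 1.5], "spin": 0, "jaw": 0.6},
  {"translation": [0, 0.05, 2.8], "spin": 0, "jaw": 0.6},
  {"translation": [0, 0.05, 3.4], "spin": 0, "jaw": 0.6},
  {"translation": [0, 0.05, 3.4], "spin": 0, "jaw": 0.6},
  {"translation": [0, 0.05, 3.4], "spin": 0, "jaw": 0.6},
])

```text
time: 2.6
tool_pos: [0.5626, 0.1883, 0.0481]
tool_rot: [3.141, 0.0, 2.878]
contact_force: [-0.3, -0.6, 0.4]
opening: 0.0552
grip_force: 0.0
```

Request:
send_rows([
  {"translation": [0, 0, 0], "spin": 0, "jaw": 0},
  {"translation": [0, 0, 0], "spin": 0, "jaw": 0},
  {"translation": [0, 0, 0], "spin": 0, "jaw": 0},
  {"translation": [0, 0, 0], "spin": 0, "jaw": 0},
  {"translation": [0, 0, 0], "spin": 0, "jaw": 0},
], force=40)

```text
time: 3.1
tool_pos: [0.5624, 0.1883, 0.0479]
tool_rot: [3.141, 0.0, 2.878]
contact_force: [0.3, -0.3, 0.3]
opening: 0.0197
grip_force: 0.0
```

Request:
send_rows([
  {"translation": [0, 0, 0], "spin": 0, "jaw": 0},
  {"translation": [0, 0, 0], "spin": 0, "jaw": 0},
  {"translation": [0, 0, 0], "spin": 0, "jaw": 0},
  {"translation": [0, 0, 0], "spin": 0, "jaw": 0},
  {"translation": [0, 0, 0], "spin": 0, "jaw": 0},
])

```text
time: 3.6
tool_pos: [0.5625, 0.1884, 0.0479]
tool_rot: [3.141, 0.0, 2.878]
contact_force: [0.1, 2.2, 1.2]
opening: 0.0139
grip_force: 40.0
```

Request:
send_rows([
  {"translation": [0, 0, -1], "spin": 0, "jaw": 0},
  {"translation": [0, 0, -3], "spin": 0, "jaw": 0},
  {"translation": [0, 0, -6], "spin": 0, "jaw": 0},
  {"translation": [0, 0, -9], "spin": 0, "jaw": 0},
  {"translation": [0, 0, -12], "spin": 0, "jaw": 0},
])

```text
time: 4.1
tool_pos: [0.5617, 0.1879, 0.1689]
tool_rot: [-3.141, -0.001, 2.878]
contact_force: [-0.1, 0.9, -4.0]
opening: 0.0133
grip_force: 40.0
```

Request:
send_rows([
  {"translation": [0, 0, -2], "spin": 0, "jaw": 0},
  {"translation": [0, 0, -2.5], "spin": 0, "jaw": 0},
  {"translation": [0, 0, -2.5], "spin": 0, "jaw": 0},
  {"translation": [0, 0, -2.5], "spin": 0, "jaw": 0},
  {"translation": [0, 0, -2.5], "spin": 0, "jaw": 0},
])

```text
time: 4.6
tool_pos: [0.5616, 0.188, 0.1911]
tool_rot: [-3.14, -0.003, 2.878]
contact_force: [-0.8, 0.6, -3.7]
opening: 0.0141
grip_force: 40.0
```

```bash
python3 -c "
from h import *
go(case(0,0,.19))"
```

```text
t 4.6 pos [0.5616 0.188  0.1911] yaw 164.91 F [-0.8  0.6 -3.7] open 0.0141 grip 40.0
[-11.8  -37.26   0.13] spin -23.79
```

Request:
send_rows([
  {"translation": [-1, -3, 0], "spin": -3.8, "jaw": 0},
  {"translation": [-2, -6.5, 0], "spin": -8.8, "jaw": 0},
  {"translation": [-3, -10, 0], "spin": -13.8, "jaw": 0},
  {"translation": [-4.2, -13.5, 0], "spin": -18.8, "jaw": 0},
  {"translation": [-5.5, -17, 0], "spin": -23.8, "jaw": 0},
])

```text
time: 5.1
tool_pos: [0.5706, 0.0085, 0.1917]
tool_rot: [3.141, -0.002, -2.986]
contact_force: [0.8, 0.4, -3.8]
opening: 0.0138
grip_force: 40.0
```

Request:
send_rows([
  {"translation": [0, 0, 0], "spin": 0, "jaw": 0},
  {"translation": [0, 0, 0], "spin": 0, "jaw": 0},
  {"translation": [0, 0, 0], "spin": 0, "jaw": 0},
  {"translation": [0, 0, 0], "spin": 0, "jaw": 0},
  {"translation": [0, 0, 0], "spin": 0, "jaw": 0},
])

```text
time: 5.6
tool_pos: [0.5711, 0.0108, 0.1927]
tool_rot: [3.141, -0.0, -2.988]
contact_force: [-0.6, -0.5, -5.0]
opening: 0.0137
grip_force: 40.0
```

```bash
python3 -c "
from h import *
go(case(0,0,.19))"
```

```text
t 5.6 pos [0.5711 0.0108 0.1927] yaw -171.21 F [-0.6 -0.5 -5. ] open 0.0137 grip 40.0
[  2.53 -21.18   0.26] spin 0.09
```

Request:
send_rows([
  {"translation": [0.5, -4, 0], "spin": 0, "jaw": 0},
  {"translation": [1, -8, 0], "spin": 0, "jaw": 0},
  {"translation": [1.5, -12, 0], "spin": 0, "jaw": 0},
  {"translation": [2, -16, 0], "spin": 0, "jaw": 0},
  {"translation": [2.4, -19.5, 0], "spin": 0, "jaw": 0},
])

```text
time: 6.1
tool_pos: [0.5771, -0.1879, 0.1928]
tool_rot: [-3.141, 0.0, -2.989]
contact_force: [0.5, -0.1, -4.3]
opening: 0.014
grip_force: 40.0
```

Request:
send_rows([
  {"translation": [0.1, -1.5, 0], "spin": 0, "jaw": 0},
  {"translation": [0.1, -1.7, 0], "spin": 0, "jaw": 0},
  {"translation": [0.1, -1.7, 0], "spin": 0, "jaw": 0},
  {"translation": [0.1, -1.7, 0], "spin": 0, "jaw": 0},
  {"translation": [0.1, -1.7, 0], "spin": 0, "jaw": 0},
])

```text
time: 6.6
tool_pos: [0.5788, -0.202, 0.1929]
tool_rot: [3.141, 0.0, -2.988]
contact_force: [1.1, 0.9, -3.7]
opening: 0.0138
grip_force: 40.0
```

Run:
```python
from h import *
go(case(0,0,.19),case(0,0,.06),case(0,0,.053))
p,d=read_camera("scene");cv2.imwrite("pics/s1.png",cv2.resize(p[100:300,160:420],None,fx=3,fy=3)[...,::-1])
p,d=read_camera("top");P=cloud("top",d)[180:270,345:440].reshape(-1,3)
# far rim edge check and module
c,s=np.cos(CY),np.sin(CY)
L=np.c_[(P[:,0]-C0[0])*c+(P[:,1]-C0[1])*s,-(P[:,0]-C0[0])*s+(P[:,1]-C0[1])*c,P[:,2]]
q=L[(abs(L[:,2]-.088)<.008)&(L[:,0]>-.055)]
for a,b in((0,'x'),(1,'y')):print(b,np.percentile(q[:,a],[1,99]))
```

```text
t 6.6 pos [ 0.5788 -0.202   0.1929] yaw -171.18 F [ 1.1  0.9 -3.7] open 0.0138 grip 40.0
[ 0.04 -0.04  0.29] spin 0.12
[ 0.04 -0.04 13.29] spin 0.12
[ 0.04 -0.05 13.99] spin 0.12
x [-0.04699624  0.06988713]
y [-0.08568653  0.08695603]
```

View pics/s1.png

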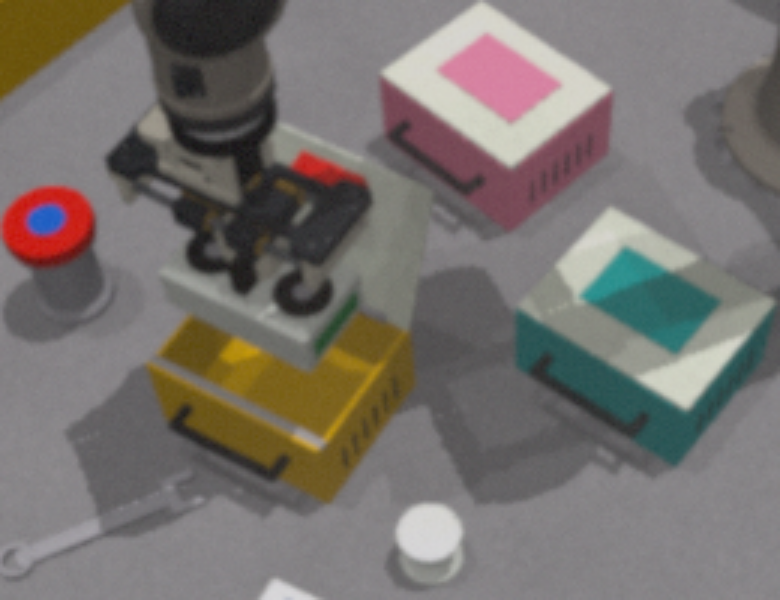

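The crop shows the module held level above the yellow bay, with its centre at about (250,290), aligned with the walls and clear of the flap. Lowering it now.

Request:
send_rows([
  {"translation": [0, 0, 2], "spin": 0, "jaw": 0},
  {"translation": [0, 0, 4], "spin": 0, "jaw": 0},
  {"translation": [0, 0, 6], "spin": 0, "jaw": 0},
  {"translation": [0, 0, 8], "spin": 0, "jaw": 0},
  {"translation": [0, 0, 9.5], "spin": 0, "jaw": 0},
])

```text
time: 7.2
tool_pos: [0.5783, -0.2028, 0.0966]
tool_rot: [3.141, -0.001, -2.989]
contact_force: [-0.5, 0.1, -3.1]
opening: 0.0135
grip_force: 40.0
```

Request:
send_rows([
  {"translation": [0, 0, 1], "spin": 0, "jaw": 0},
  {"translation": [0, 0, 2], "spin": 0, "jaw": 0},
  {"translation": [0, 0, 2.8], "spin": 0, "jaw": 0},
  {"translation": [0, 0, 3.3], "spin": 0, "jaw": 0},
  {"translation": [0, 0, 3.6], "spin": 0, "jaw": 0},
])

```text
time: 7.7
tool_pos: [0.5787, -0.2036, 0.0616]
tool_rot: [3.142, 0.0, -2.99]
contact_force: [-0.7, 0.4, -3.1]
opening: 0.0138
grip_force: 40.0
```

Request:
send_rows([
  {"translation": [0, 0, 0], "spin": 0, "jaw": 0},
  {"translation": [0, 0, 0.1], "spin": 0, "jaw": 0},
  {"translation": [0, 0, 0.2], "spin": 0, "jaw": 0},
  {"translation": [0, 0, 0.3], "spin": 0, "jaw": 0},
  {"translation": [0, 0, 0.4], "spin": 0, "jaw": 0},
])

```text
time: 8.2
tool_pos: [0.5787, -0.2036, 0.0579]
tool_rot: [-3.141, 0.0, -2.99]
contact_force: [-0.7, -0.3, -4.6]
opening: 0.0137
grip_force: 40.0
```

Request:
send_rows([
  {"translation": [0, 0, 0.1], "spin": 0, "jaw": 0},
  {"translation": [0, 0, 0.2], "spin": 0, "jaw": 0},
  {"translation": [0, 0, 0.3], "spin": 0, "jaw": 0},
  {"translation": [0, 0, 0.4], "spin": 0, "jaw": 0},
  {"translation": [0, 0, 0.4], "spin": 0, "jaw": 0},
])

```text
time: 8.7
tool_pos: [0.5786, -0.2035, 0.0536]
tool_rot: [3.141, -0.0, -2.989]
contact_force: [-0.1, 0.3, -4.3]
opening: 0.0139
grip_force: 40.0
```

Request:
send_rows([
  {"translation": [0, 0, 0.05], "spin": 0, "jaw": 0},
  {"translation": [0, 0, 0.1], "spin": 0, "jaw": 0},
  {"translation": [0, 0, 0.15], "spin": 0, "jaw": 0},
  {"translation": [0, 0, 0.15], "spin": 0, "jaw": 0},
  {"translation": [0, 0, 0.15], "spin": 0, "jaw": 0},
])

```text
time: 9.2
tool_pos: [0.5787, -0.2036, 0.0523]
tool_rot: [3.142, 0.0, -2.99]
contact_force: [-0.5, -0.1, -3.1]
opening: 0.0135
grip_force: 40.0
```

Request:
send_rows([
  {"translation": [0, 0, 0.03], "spin": 0, "jaw": 0},
  {"translation": [0, 0, 0.06], "spin": 0, "jaw": 0},
  {"translation": [0, 0, 0.1], "spin": 0, "jaw": 0},
  {"translation": [0, 0, 0.1], "spin": 0, "jaw": 0},
  {"translation": [0, 0, 0.1], "spin": 0, "jaw": 0},
])

```text
time: 9.7
tool_pos: [0.5787, -0.2035, 0.0519]
tool_rot: [-3.141, 0.0, -2.989]
contact_force: [-2.7, 2.0, 4.7]
opening: 0.0137
grip_force: 40.0
```

Floor contact made (force went from −4 to +5 N). Releasing and rising.

Request:
send_rows([
  {"translation": [0, 0, 0], "spin": 0, "jaw": 0.45},
  {"translation": [0, 0, 0], "spin": 0, "jaw": 0.45},
  {"translation": [0, 0, 0], "spin": 0, "jaw": 0.45},
  {"translation": [0, 0, 0], "spin": 0, "jaw": 0.45},
  {"translation": [0, 0, 0], "spin": 0, "jaw": 0.45},
])

```text
time: 10.2
tool_pos: [0.5787, -0.2036, 0.0512]
tool_rot: [3.142, 0.0, -2.99]
contact_force: [0.9, -0.5, 0.5]
opening: 0.0411
grip_force: 0.0
```

Request:
send_rows([
  {"translation": [0, 0, -1], "spin": 0, "jaw": 0.45},
  {"translation": [0, 0, -3], "spin": 0, "jaw": 0.45},
  {"translation": [0, 0, -6], "spin": 0, "jaw": 0.45},
  {"translation": [0, 0, -10], "spin": 0, "jaw": 0.45},
  {"translation": [0, 0, -14], "spin": 0, "jaw": 0.45},
])

```text
time: 10.7
tool_pos: [0.5784, -0.2034, 0.1933]
tool_rot: [3.141, 0.0, -2.989]
contact_force: [0.8, 0.1, 0.5]
opening: 0.041
grip_force: 0.0
```

Request:
send_rows([
  {"translation": [0, 0, -4], "spin": 0, "jaw": 0.2},
  {"translation": [0, 0, -8], "spin": 0, "jaw": 0.0},
  {"translation": [0, 0, -11], "spin": 0, "jaw": 0.0},
  {"translation": [0, 0, -11], "spin": 0, "jaw": 0.0},
  {"translation": [0, 0, -11], "spin": 0, "jaw": 0.0},
], force=20)

```text
time: 11.2
tool_pos: [0.5786, -0.2035, 0.3022]
tool_rot: [-3.141, 0.001, -2.99]
contact_force: [-0.5, -0.4, -0.7]
opening: 0.0057
grip_force: 0.0
```

Run:
```python
from h import *
go(case(-.18,0,.30),case(-.18,0,.17))
c,s=np.cos(CY),np.sin(CY)
for n in("scene","top"):
    p,d=read_camera(n);P=cloud(n,d).reshape(-1,3)
    L=np.c_[(P[:,0]-C0[0])*c+(P[:,1]-C0[1])*s,-(P[:,0]-C0[0])*s+(P[:,1]-C0[1])*c,P[:,2]]
    i=(abs(L[:,0])<.058)&(abs(L[:,1])<.078)
    q=L[i&(abs(L[:,2]-.046)<.006)];print("block",len(q),q.mean(0),np.percentile(q,[2,98],axis=0).round(3).tolist(),np.linalg.lstsq(np.c_[q[:,:2],np.ones(len(q))],q[:,2],rcond=None)[0])
    q=L[i&(abs(L[:,2]-.079)<.006)];print("fin",len(q),q.mean(0) if len(q) else 0)
    f=L[(L[:,0]<-.07)&(L[:,0]>-.16)&(abs(L[:,1])<.08)&(L[:,2]>.1)&(L[:,2]<.215)]
    if len(f): print("flap fit x=a z+b",np.polyfit(f[:,2],f[:,0],1),np.percentile(f,[2,98],axis=0).round(3).tolist())
cv2.imwrite("pics/t2.png",cv2.resize(p[120:320,260:520],None,fx=3,fy=3)[...,::-1])
```

```text
t 11.2 pos [ 0.5786 -0.2035  0.3022] yaw -171.29 F [-0.5 -0.4 -0.7] open 0.0057 grip 0.0
[17.99  0.12  0.19] spin 0.01
[18.01  0.13 13.19] spin 0.01
block 1160 [0.00044755 0.00067716 0.04747685] [[-0.04, -0.076, 0.043], [0.036, 0.067, 0.051]] [-0.00430339  0.00341433  0.04747646]
fin 176 [ 0.0020329  -0.02637649  0.07939947]
flap fit x=a z+b [-0.32785513 -0.04245126] [[-0.117, -0.074, 0.102], [-0.073, 0.078, 0.213]]
block 412 [-0.00198148 -0.02219452  0.04699242] [[-0.038, -0.073, 0.041], [0.035, 0.064, 0.052]] [ 0.00469109 -0.00105607  0.04697828]
fin 53 [-0.00068448 -0.00439764  0.07935812]
flap fit x=a z+b [-0.38773979 -0.03307824] [[-0.078, -0.079, 0.107], [-0.074, -0.078, 0.113]]
```

View pics/t2.png

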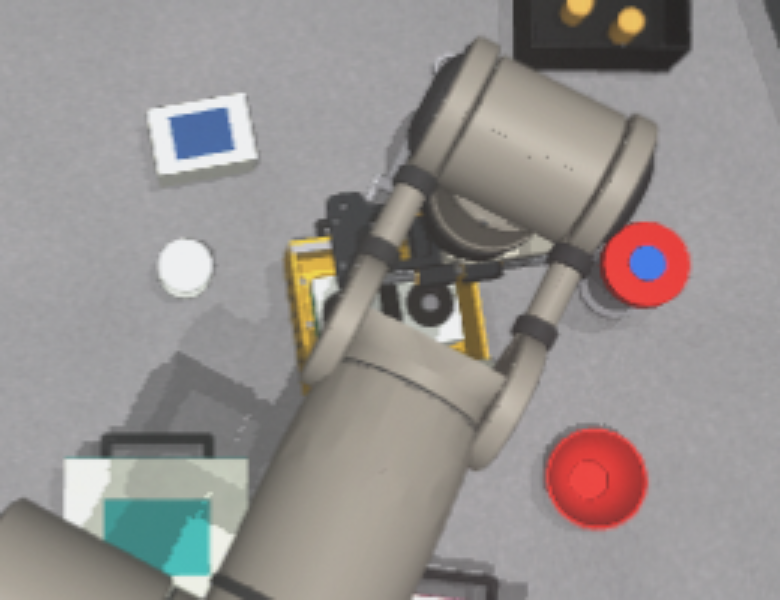

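Top crop: the module sits in the bay at (395,305) with both fans visible. Depth puts its top at 47 mm, level. Now I'll go behind the flap.

Request:
send_rows([
  {"translation": [4, 0.1, 0], "spin": 0, "jaw": 0},
  {"translation": [8, 0.1, 0], "spin": 0, "jaw": 0},
  {"translation": [12, 0.1, 0], "spin": 0, "jaw": 0},
  {"translation": [16, 0.1, 0], "spin": 0, "jaw": 0},
  {"translation": [18, 0.1, 0], "spin": 0, "jaw": 0},
])

```text
time: 11.8
tool_pos: [0.3975, -0.2294, 0.3001]
tool_rot: [3.139, -0.003, -2.99]
contact_force: [0.3, -0.4, 0.8]
opening: 0.0008
grip_force: 0.0
```

Request:
send_rows([
  {"translation": [0, 0, 0], "spin": 0, "jaw": 0},
  {"translation": [0, 0, 3], "spin": 0, "jaw": 0},
  {"translation": [0, 0, 7], "spin": 0, "jaw": 0},
  {"translation": [0, 0, 11], "spin": 0, "jaw": 0},
  {"translation": [0, 0, 12.5], "spin": 0, "jaw": 0},
])

```text
time: 12.3
tool_pos: [0.3994, -0.228, 0.1719]
tool_rot: [3.136, -0.005, -2.989]
contact_force: [0.3, 0.6, -0.7]
opening: 0.0008
grip_force: 0.0
```

Request:
send_rows([
  {"translation": [0, 0, 0], "spin": 0, "jaw": 0},
  {"translation": [0, 0, 0], "spin": 0, "jaw": 0},
  {"translation": [0, 0, 0], "spin": 0, "jaw": 0},
  {"translation": [0, 0, 0], "spin": 0, "jaw": 0},
  {"translation": [0, 0, 0], "spin": 0, "jaw": 0},
])

```text
time: 12.8
tool_pos: [0.401, -0.2301, 0.1771]
tool_rot: [-3.14, 0.001, -2.99]
contact_force: [-0.6, -0.4, 0.1]
opening: 0.0003
grip_force: 0.0
```

Run:
```python
from h import *
go(case(-.081,0,.18),case(-.054,0,.186),case(.044,0,.093))
p,d=read_camera("scene");cv2.imwrite("pics/s3.png",cv2.resize(p[60:260,160:420],None,fx=3,fy=3)[...,::-1])
```

```text
t 12.8 pos [ 0.401  -0.2301  0.1771] yaw -171.29 F [-0.6 -0.4  0.1] open 0.0003 grip 0.0
[-9.87  0.05 -0.28] spin 0.01
[-12.57   0.05  -0.87] spin 0.01
[-22.36   0.06   8.44] spin 0.01
```

View pics/s3.png

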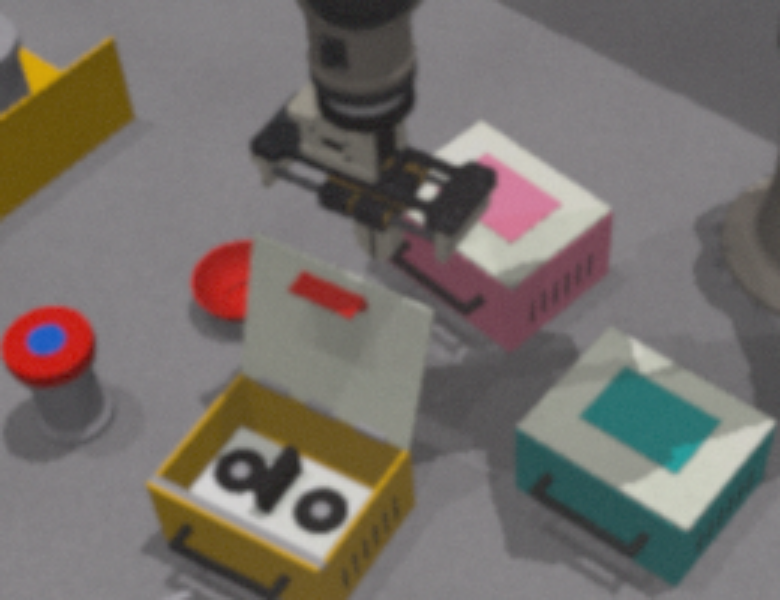

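Scene crop: the module is flat in the bay, the flap is open with its red tab at (330,295), and the closed fingers are behind it at (378,240). Pushing now.

Request:
send_rows([
  {"translation": [-1.5, 0, 0], "spin": 0, "jaw": 0},
  {"translation": [-3, 0, 0], "spin": 0, "jaw": 0},
  {"translation": [-4, 0, 0], "spin": 0, "jaw": 0},
  {"translation": [-5, 0, 0], "spin": 0, "jaw": 0},
  {"translation": [-6, 0, 0], "spin": 0, "jaw": 0},
])

```text
time: 13.35
tool_pos: [0.4606, -0.2205, 0.1762]
tool_rot: [3.141, -0.0, -2.989]
contact_force: [-1.2, 0.2, 0.6]
opening: 0.0005
grip_force: 0.5
```

Request:
send_rows([
  {"translation": [-0.8, 0, 0], "spin": 0, "jaw": 0},
  {"translation": [-1.6, 0, 0], "spin": 0, "jaw": 0},
  {"translation": [-2.4, 0, -0.1], "spin": 0, "jaw": 0},
  {"translation": [-3.2, 0, -0.2], "spin": 0, "jaw": 0},
  {"translation": [-3.9, 0, -0.3], "spin": 0, "jaw": 0},
])

```text
time: 13.85
tool_pos: [0.4989, -0.2147, 0.1792]
tool_rot: [3.141, -0.0, -2.99]
contact_force: [-1.6, 0.4, 0.1]
opening: 0.0005
grip_force: 0.5
```

Request:
send_rows([
  {"translation": [-0.6, 0, -0.1], "spin": 0, "jaw": 0},
  {"translation": [-1.2, 0, -0.3], "spin": 0, "jaw": 0},
  {"translation": [-1.8, 0, -0.4], "spin": 0, "jaw": 0},
  {"translation": [-2.4, 0, -0.5], "spin": 0, "jaw": 0},
  {"translation": [-2.7, 0, -0.6], "spin": 0, "jaw": 0},
])

```text
time: 14.35
tool_pos: [0.5257, -0.2107, 0.1854]
tool_rot: [3.142, 0.0, -2.989]
contact_force: [-1.5, -0.6, -0.2]
opening: 0.0005
grip_force: 0.5
```

Run:
```python
from h import *
go(case(-.054,0,.186),case(-.022,0,.182),case(.008,0,.165),case(.028,0,.144),case(.039,0,.1225),case(.043,0,.105),case(.044,0,.093))
p,d=read_camera("scene");P=cloud("scene",d)
c,s=np.cos(CY),np.sin(CY)
P=P[100:280,200:320].reshape(-1,3)
L=np.c_[(P[:,0]-C0[0])*c+(P[:,1]-C0[1])*s,-(P[:,0]-C0[0])*s+(P[:,1]-C0[1])*c,P[:,2]]
f=L[(abs(L[:,0])<.1)&(abs(L[:,1])>.05)&(abs(L[:,1])<.083)&(L[:,2]>.1)&(L[:,2]<.22)]
print(len(f),np.percentile(f,[2,50,98],axis=0).round(3).tolist(),np.polyfit(f[:,2],f[:,0],1))
cv2.imwrite("pics/s4.png",cv2.resize(p[60:260,160:420],None,fx=2,fy=2)[...,::-1])
```

```text
t 14.35 pos [ 0.5257 -0.2107  0.1854] yaw -171.28 F [-1.5 -0.6 -0.2] open 0.0005 grip 0.5
[ 0.05  0.02 -0.06] spin 0.02
[-3.15  0.02  0.34] spin 0.02
[-6.15  0.02  2.04] spin 0.02
[-8.15  0.01  4.14] spin 0.02
[-9.25  0.01  6.29] spin 0.02
[-9.65  0.01  8.04] spin 0.02
[-9.75  0.01  9.24] spin 0.02
275 [[-0.064, -0.079, 0.103], [-0.043, 0.056, 0.174], [-0.03, 0.082, 0.219]] [ 0.29968399 -0.09545056]
```

View pics/s4.png

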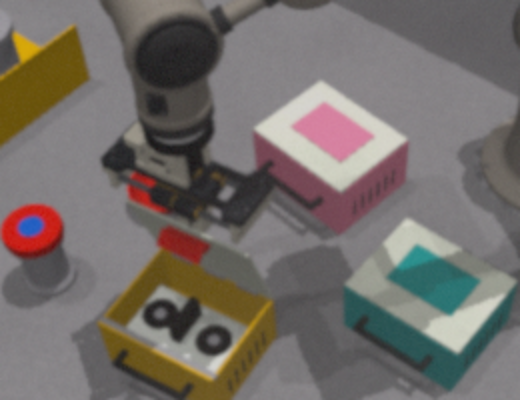

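The flap is tilted forward to about 1.28 rad, with its tab at (183,245) and the fingers behind it. I'll continue along the arc.

Request:
send_rows([
  {"translation": [-1.5, 0, 0.1], "spin": 0, "jaw": 0},
  {"translation": [-3.1, 0, 0.35], "spin": 0, "jaw": 0},
  {"translation": [-4.2, 0, 0.8], "spin": 0, "jaw": 0},
  {"translation": [-5.2, 0, 1.4], "spin": 0, "jaw": 0},
  {"translation": [-6.1, 0, 2.0], "spin": 0, "jaw": 0},
])

```text
time: 14.9
tool_pos: [0.5858, -0.2014, 0.1646]
tool_rot: [3.141, -0.0, -2.989]
contact_force: [-0.8, -0.3, 0.1]
opening: 0.0008
grip_force: 0.6
```

Request:
send_rows([
  {"translation": [-0.6, 0, 0.4], "spin": 0, "jaw": 0},
  {"translation": [-1.2, 0, 1.0], "spin": 0, "jaw": 0},
  {"translation": [-1.7, 0, 1.7], "spin": 0, "jaw": 0},
  {"translation": [-2.1, 0, 2.2], "spin": 0, "jaw": 0},
  {"translation": [-2.5, 0, 2.9], "spin": 0, "jaw": 0},
])

```text
time: 15.4
tool_pos: [0.6104, -0.1977, 0.136]
tool_rot: [-3.142, 0.0, -2.99]
contact_force: [-1.6, -0.4, 0.2]
opening: 0.0004
grip_force: 0.7
```

Request:
send_rows([
  {"translation": [-0.2, 0, 0.4], "spin": 0, "jaw": 0},
  {"translation": [-0.4, 0, 0.8], "spin": 0, "jaw": 0},
  {"translation": [-0.6, 0, 1.2], "spin": 0, "jaw": 0},
  {"translation": [-0.65, 0, 1.4], "spin": 0, "jaw": 0},
  {"translation": [-0.65, 0, 1.4], "spin": 0, "jaw": 0},
])

```text
time: 15.9
tool_pos: [0.6167, -0.1967, 0.1221]
tool_rot: [3.142, 0.0, -2.99]
contact_force: [-0.5, -0.6, 0.6]
opening: 0.0006
grip_force: 0.4
```

Run:
```python
from h import *
go(case(.039,0,.1225),case(.043,0,.105),case(.046,0,.093))
p,d=read_camera("scene");P=cloud("scene",d)
cv2.imwrite("pics/s5.png",cv2.resize(p[60:260,160:420],None,fx=2,fy=2)[...,::-1])
```

```text
t 15.9 pos [ 0.6167 -0.1967  0.1221] yaw -171.29 F [-0.5 -0.6  0.6] open 0.0006 grip 0.4
[-0.03  0.02 -0.04] spin 0.01
[-0.43  0.02  1.71] spin 0.01
[-0.73  0.02  2.91] spin 0.01
```

View pics/s5.png

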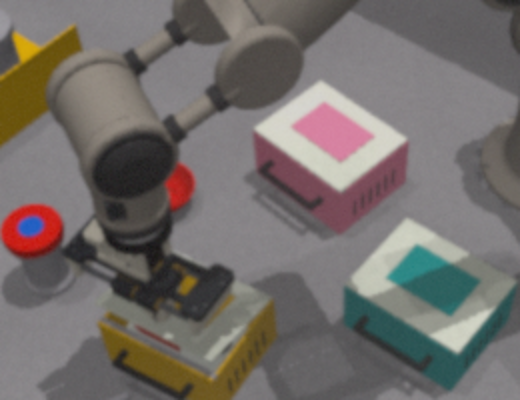

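The flap is nearly shut: the tab is just above the rim at (155,338) and the fingers are on its outer face. Pressing down gently.

Request:
send_rows([
  {"translation": [-0.2, 0, 0.4], "spin": 0, "jaw": 0},
  {"translation": [-0.3, 0, 0.8], "spin": 0, "jaw": 0},
  {"translation": [-0.4, 0, 1.2], "spin": 0, "jaw": 0},
  {"translation": [-0.4, 0, 1.5], "spin": 0, "jaw": 0},
  {"translation": [-0.4, 0, 1.7], "spin": 0, "jaw": 0},
])

```text
time: 16.45
tool_pos: [0.6213, -0.1963, 0.106]
tool_rot: [-3.141, 0.002, -2.99]
contact_force: [-1.9, 0.1, 8.0]
opening: 0.0002
grip_force: 4.0
```

Request:
send_rows([
  {"translation": [-0.1, 0, 0.2], "spin": 0, "jaw": 0},
  {"translation": [-0.2, 0, 0.4], "spin": 0, "jaw": 0},
  {"translation": [-0.3, 0, 0.6], "spin": 0, "jaw": 0},
  {"translation": [-0.3, 0, 0.8], "spin": 0, "jaw": 0},
  {"translation": [-0.3, 0, 0.9], "spin": 0, "jaw": 0},
])

```text
time: 16.95
tool_pos: [0.6234, -0.1958, 0.0961]
tool_rot: [-3.142, 0.0, -2.99]
contact_force: [-0.3, -0.4, 1.7]
opening: 0.0006
grip_force: 0.5
```

Request:
send_rows([
  {"translation": [0, 0, 0.1], "spin": 0, "jaw": 0},
  {"translation": [0, 0, 0.2], "spin": 0, "jaw": 0},
  {"translation": [0, 0, 0.3], "spin": 0, "jaw": 0},
  {"translation": [0, 0, 0.4], "spin": 0, "jaw": 0},
  {"translation": [0, 0, 0.4], "spin": 0, "jaw": 0},
])

```text
time: 17.45
tool_pos: [0.6237, -0.1957, 0.0932]
tool_rot: [-3.141, 0.001, -2.989]
contact_force: [-2.7, -1.0, 8.6]
opening: 0.0004
grip_force: 3.8
```

Bottomed out at z 93 mm with about 9 N. One slightly firmer press, then rise clear and check.

Request:
send_rows([
  {"translation": [0, 0, 0.1], "spin": 0, "jaw": 0},
  {"translation": [0, 0, 0.1], "spin": 0, "jaw": 0},
  {"translation": [0, 0, 0.1], "spin": 0, "jaw": 0},
  {"translation": [0, 0, 0.1], "spin": 0, "jaw": 0},
  {"translation": [0, 0, 0], "spin": 0, "jaw": 0},
])

```text
time: 17.95
tool_pos: [0.6237, -0.1957, 0.0933]
tool_rot: [-3.141, 0.001, -2.989]
contact_force: [-0.8, -0.9, 2.5]
opening: 0.0003
grip_force: 1.3
```

Request:
send_rows([
  {"translation": [0, 0, -0.5], "spin": 0, "jaw": 0},
  {"translation": [0, 0, -1.5], "spin": 0, "jaw": 0},
  {"translation": [0, 0, -4], "spin": 0, "jaw": 0},
  {"translation": [0, 0, -8], "spin": 0, "jaw": 0},
  {"translation": [0, 0, -12], "spin": 0, "jaw": 0},
])

```text
time: 18.45
tool_pos: [0.6232, -0.1952, 0.2134]
tool_rot: [3.14, -0.001, -2.989]
contact_force: [-0.0, 0.1, 0.2]
opening: 0.0005
grip_force: 0.0
```

Request:
send_rows([
  {"translation": [0, 0, -5], "spin": 0, "jaw": 0},
  {"translation": [0, 0, -10], "spin": 0, "jaw": 0},
  {"translation": [0, 0, -14], "spin": 0, "jaw": 0},
  {"translation": [0, 0, -14], "spin": 0, "jaw": 0},
  {"translation": [0, 0, -14], "spin": 0, "jaw": 0},
])

```text
time: 18.95
tool_pos: [0.6237, -0.1955, 0.3533]
tool_rot: [-3.141, 0.002, -2.989]
contact_force: [0.3, -0.4, -0.5]
opening: 0.0006
grip_force: 0.0
```

Run:
```python
from h import *
go(case(.046,0,.35))
p,d=read_camera("scene");P=cloud("scene",d).reshape(-1,3)
c,s=np.cos(CY),np.sin(CY)
L=np.c_[(P[:,0]-C0[0])*c+(P[:,1]-C0[1])*s,-(P[:,0]-C0[0])*s+(P[:,1]-C0[1])*c,P[:,2]]
f=L[(abs(L[:,0])<.06)&(abs(L[:,1])<.078)&(L[:,2]<.15)]
print(np.percentile(f[:,2],[2,50,98]),np.linalg.lstsq(np.c_[f[:,:2],np.ones(len(f))],f[:,2],rcond=None)[0])
cv2.imwrite("pics/s6.png",p[...,::-1])
```

```text
t 18.95 pos [ 0.6237 -0.1955  0.3533] yaw -171.27 F [ 0.3 -0.4 -0.5] open 0.0006 grip 0.0
[-0.03  0.    0.33] spin 0.03
[0.09180404 0.09626543 0.10073098] [0.02062723 0.0018365  0.09622841]
```

View pics/s6.png

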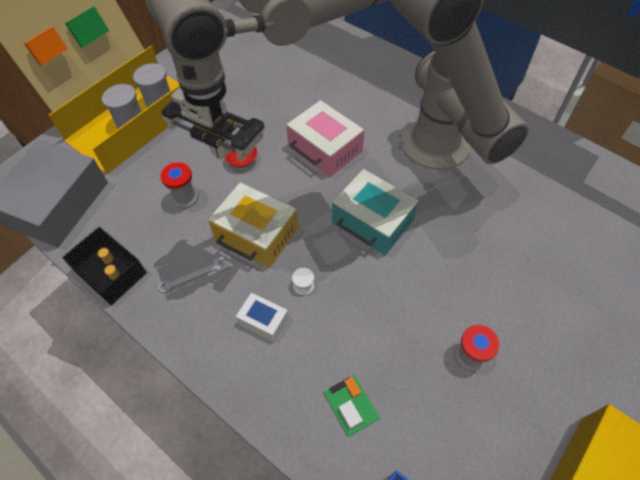

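The flap is shut, with its yellow patch at (253,209), and it stays shut with the arm clear. Its slope is 0.021 rad, which matches a caught tab, and the bystanders have not moved.

```bash
python3 -c "
from h import *
print(job.hand_in())"
```

```text
the job is handed in; nothing more can be done
None
```

The module sits flat in the yellow case's bay, the flap is latched shut (0.021 rad with the arm clear), no bystander was seen to move, and the job was handed in at about 19 s.

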